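# Shift the rolling mill's selector to sheet

### The job

Set the rolling mill to sheet: with the fingertips, gently push its ball-topped selector lever out of the middle slot, along the H-gate's cross channel and fully home into the slot that has the long flat bar badge at its end, then leave it standing there. Only push, do not grip the lever, and do not shift it into any other badge's slot on the way. Leave the loose things on the bench and on the gearbox where they are.

Things in the scene. Friction and masses are not known exactly. Their poses are not given: they have to be found in the camera images.
- mill: Fixed bench rolling mill: green gearbox 200 x 160 mm (x, y), its top a grey gate plate 140 mm above the bench. On its +y side stand the rolls (y = 80 to 261 mm, up to 195 mm high), on its -y side a ledge 124 mm high reaches to y = -150 mm. Origin at bench level under the gate's centre, z up; x is the way the slots run, away from the robot at yaw 0, y left.
- gate_center (a point): Centre of the gate on the plate's top face, 140 mm above the bench; axes as the mill's. A cross channel runs along y through it, and three slots cross that along x, at y = -40, 0 and +40 mm, making six slot ends. Channels are 20 mm wide; slots reach 46 mm each way from the centre line. The islands between them block the lever.
- knob (a point): Centre of the black ball knob, 34 mm across, on the lever's top: 175 mm from the lever's pivot, 190 mm above the bench when upright. Home in an outer slot it is about 48 mm (x) and 53 mm (y) from the gate's centre and 176 mm above the bench. A collar 18 mm thick sits under the ball, then the 12 mm stem. About 2 to 3 N moves it; friction holds it where it is left.
- neck (a point): Point on the lever's axis 125 mm from its pivot, which lies 15 mm above the bench below the gate's centre; at plate-top level when upright. Home in an outer slot it is about 35 mm (x) and 38 mm (y) from the gate's centre, 40 mm horizontally from that slot's badge. The lever starts in the middle slot, anywhere along it.
- lever_cross (a joint): Tilt of the lever along the cross channel, rad: 0 in the middle slot, growing towards the mill's +y; about +0.32 or -0.32 at the outer slots (the stops).
- lever_shift (a joint): Tilt of the lever along the slots, rad: 0 in the cross channel, growing towards the mill's +x; stops at +0.28 and -0.28, where the lever is home in a slot.
- badge_bar: Raised brass badge, 5 mm high, on the gate plate beyond the end of one of the four outer slots: 74 mm (x) and 40 mm (y) from the gate's centre, at any of the four corners. Origin under its middle, 140 mm above the bench. This one is a flat bar, 38 mm long (along the mill's y) and 9 mm wide: the sign for sheet.
- badge_disc: Raised brass badge, 5 mm high, on the gate plate beyond the end of one of the four outer slots: 74 mm (x) and 40 mm (y) from the gate's centre, at any of the four corners. Origin under its middle, 140 mm above the bench. This one is a disc 24 mm across.
- badge_square: Raised brass badge, 5 mm high, on the gate plate beyond the end of one of the four outer slots: 74 mm (x) and 40 mm (y) from the gate's centre, at any of the four corners. Origin under its middle, 140 mm above the bench. This one is a square of 20 mm.
- badge_triangle: Raised brass badge, 5 mm high, on the gate plate beyond the end of one of the four outer slots: 74 mm (x) and 40 mm (y) from the gate's centre, at any of the four corners. Origin under its middle, 140 mm above the bench. This one is an open triangle about 24 mm across.
- cup: Bystander: small open steel cup, 44 mm across, 40 high, standing on the gearbox's side ledge (top 124 mm above the bench); origin under its centre.
- ring_blank: Bystander: loose brass ring, 28 mm across, 12 high, lying on the same ledge; origin under its centre.
- hammer: Bystander: hammer 240 mm long lying on the bench in front of the gearbox; origin at the underside of its middle, handle towards its own -x.
- bench_block: Bystander: loose steel block 60 x 60 x 20 mm behind the gearbox; origin under its centre.
- flux: Bystander: closed jar, 44 mm across, 90 high, behind the gearbox; origin under its centre.
- mandrel: Bystander: upright tapered steel mandrel on a 60 mm foot, 130 high, beside the gearbox; origin under its centre.
- tray: Bystander: grey open tray 100 x 140 x 30 mm on the bench; origin under its centre.

How it is judged:
By the outcome, as a careful person would: the job done as asked, in the order asked, and still so for the second after the job is handed in, with the robot touching nothing.
It also fails if it takes over 51 s, if anything falls off the work surface, if the arm or the gripper's body presses on something with over 40 N, if the wrist force passes 120 N, or if a joint passes its speed limit or range.

### The arm

A 6-joint arm with a two-finger parallel gripper is mounted at the origin on the work surface. World frame = base frame: x ahead of the robot, y to its left, z up, the work surface at z = 0. Lengths are in m, angles in rad, forces in N, time in s.
With the tool pointing down it reaches from about 0.35 to 0.725 m from the base axis. Payload 4.3 kg.
Tool frame: the origin (TCP) lies at the very end of the fingers, on their centre line; the grasp point (between the pads) lies 19 mm behind it; y points along the fingers, z is the direction in which the jaws open and shut, and the axes are right-handed (so a half turn about y gives the same grasp; the last joint's range is limited). The gripper opens to 85 mm and grips with 20 to 120 N. Pads are 22 mm wide; open, the fingers measure 114 mm over their backs; the gripper's body (76 mm by 85 mm) begins 54 mm behind the grasp point. The pads swing forward as they close: fully open they stand 13 mm farther back than shut.
Start: joints at [-1.215, 0.377, 0.081, 1.274, 0, 1.46], TCP at [0.258, -0.514, 0.231] pointing down, gripper open.
Joint ranges: [-2.72, 2.72], [-0.84, 1.66], [-1.02, 1.22], [-1.77, 2.12], [-1.37, 1.28], [-3.14, 3.14]. Speed limits (rad/s): [2.57, 2.57, 3.14, 3.14, 3.14, 3.14].

### API

Orientations are given as a unit quaternion [w, x, y, z].
In Python, from workcell import manip, read_camera, sign_off gives the robot as it stands.
- The arm moves only by the tool play_rows, never from a script. Its argument "rows" is a list of rows, each an object with "delta_pos": the shift along the tool's x, y, z in m, a list of three; "rot": the turn, a rotation vector about the tool's x, y, z in degrees, a list of three; "gripper": the gripper command: -1 is shut, 1 is fully open, values between are in proportion. A call has 1 to 20 rows; each row shifts and turns the commanded pose from where the row before left it, along the tool's axes as they then stand; what a row does not reach is not made up. A row lasts 1/12 s, in which the tool goes at most 41.7 mm and 7.16 degrees, less where a joint would pass 70% of its speed; a pose out of reach is approached as far as the arm can. A call with a gripper value outside its range is refused whole. The fingers move at their own pace and stop on an object; "force" is the grip in N (left out, the last holds). Time passes only in rows, so rows that do not move let the fingers close. It gives the time, the measured TCP pose, the force and the opening at its end, in the units of the state.
- manip.sense(): the state, without advancing time (a new reading comes with each control period).
- read_camera(name): name is "side" or "top" or "wrist"; returns a dict with "color" (420x560x3 uint8, red, green, blue), "range_z" (420x560 float32, m along the optical axis (not along the pixel's ray), 0 where there is no reading), "fx", "fy", "cx", "cy" (pixels), "cam_to_world" (4x4, takes a point from camera to world coordinates). Camera axes: x right, y up, looking along -z (the intrinsics and any distortion apply to the point x, -y, -z); pixel columns grow to the right and rows downward; lengths in m; the calibration is good to about 2 mm. A picture is of the moment at which its call begins.
- sign_off(): hands the job in, once; it reports no verdict.
The state is a dict: "t": time; "joint_pos": joint angles; "qd": joint speeds; "joint_efforts": joint torques, N m; "eef_pos": TCP position; "ee_rot": TCP orientation; "force": force on the tool from outside, world axes, zero at the start; "ft_torque": the same for the moment, N m; "gripper_width": finger opening in m.
Only numpy, scipy, OpenCV 4.12 (cv2) and the standard library are available. Lean on these libraries where they do the work, as an engineer would, in place of code of your own. Each camera call takes 0.05 s, during which the arm holds its last target. There are 200 camera calls.

## Working session

There is one attempt and no reset: what is moved stays moved. The work goes in short steps, Python scripts to look and compute and a tool call to move; the robot and the scene stay as the last step left them, time stands still between calls to the robot, and variables do not carry over. Pictures are saved under pics/ and viewed, about 8 in all and at most 12, crops included, and the job is handed in when it is done.

Besides the shell and the picture viewer there is one more tool, called after "Request:" by a JSON object that holds its "fn" and its "kwargs", one argument or row to a line. play_rows: Moves the arm, as the interface text tells. Its arguments: {"type":"object","properties":{"rows":{"type":"array","items":{"type":"object","properties":{"delta_pos":{"type":"array","items":{"type":"number"}},"rot":{"type":"array","items":{"type":"number"}},"gripper":{"type":"number"}}}},"force":{"type":"number"}},"required":["rows"]}

```bash
mkdir -p pics
cat > h.py <<'E'
import numpy as np, cv2
from workcell import manip, read_camera, sign_off
def save(n,f,crop=None,s=1):
    r=read_camera(n); im=r["color"][:,:,::-1]
    if crop: im=im[crop[1]:crop[3],crop[0]:crop[2]]
    cv2.imwrite("pics/"+f,cv2.resize(im,None,fx=s,fy=s,interpolation=cv2.INTER_CUBIC)); return r
def ray(r,u,v):
    d=np.array([(u-r["cx"])/r["fx"],-(v-r["cy"])/r["fy"],-1.]); T=np.array(r["cam_to_world"])
    return T[:3,3],T[:3,:3]@d
def onplane(r,u,v,z):
    o,d=ray(r,u,v); return o+d*(z-o[2])/d[2]
def cloud(r):
    h,w=r["range_z"].shape; u,v=np.meshgrid(np.arange(w),np.arange(h)); z=r["range_z"]
    T=np.array(r["cam_to_world"])
    P=np.stack([(u-r["cx"])/r["fx"]*z,-(v-r["cy"])/r["fy"]*z,-z],-1)
    return P@T[:3,:3].T+T[:3,3]
E
python3 - <<'E'
from h import *
import pickle
a=save("top","top1.png",s=1.4); b=save("side","side1.png",s=1.4)
pickle.dump((a,b),open("ab.pkl","wb"))
print({k:a[k] for k in a if k not in("color","range_z")},b["cam_to_world"]);print(manip.sense())
E
```

```text
{'fx': 422.55013644715746, 'fy': 422.55013644715746, 'cx': 279.8600135575006, 'cy': 208.85301484801033, 'cam_to_world': array([[ 4.88910911e-02,  9.75817989e-01, -2.13046742e-01,
         3.17342423e-01],
       [-9.98803986e-01,  4.78743661e-02, -9.93185333e-03,
         7.40888613e-02],
       [ 5.07796603e-04,  2.13277515e-01,  9.76991527e-01,
         1.18804864e+00],
       [ 0.00000000e+00,  0.00000000e+00,  0.00000000e+00,
         1.00000000e+00]])} [[ 0.96149895  0.2074844  -0.18019434  0.37637346]
 [-0.27469083  0.74482953 -0.60809039 -0.49494097]
 [ 0.0080448   0.634176    0.77314687  0.89405333]
 [ 0.          0.          0.          1.        ]]
{'t': 0.1, 'joint_pos': array([-1.21530041e+00,  3.78002982e-01,  7.97587954e-02,  1.27437891e+00,
        3.72043411e-05,  1.46053203e+00]), 'qd': array([ 0.00145603, -0.0017091 ,  0.00505082, -0.00049592,  0.00145009,
        0.00072598]), 'joint_efforts': array([ 7.74975706e-04, -4.64693999e+01,  2.70581961e+01,  1.19346156e-02,
       -9.57586462e-05, -3.85823469e-06]), 'eef_pos': array([ 0.25806505, -0.51318773,  0.23044661]), 'ee_rot': array([ 0.16312067, -0.16325255,  0.68866131, -0.68737606]), 'force': array([ 0.16335973,  0.36187109, -0.09794892]), 'ft_torque': array([ 0.02848549,  0.04469388, -0.00021679]), 'gripper_width': 0.08509331737807942}
```

View pics/top1.png

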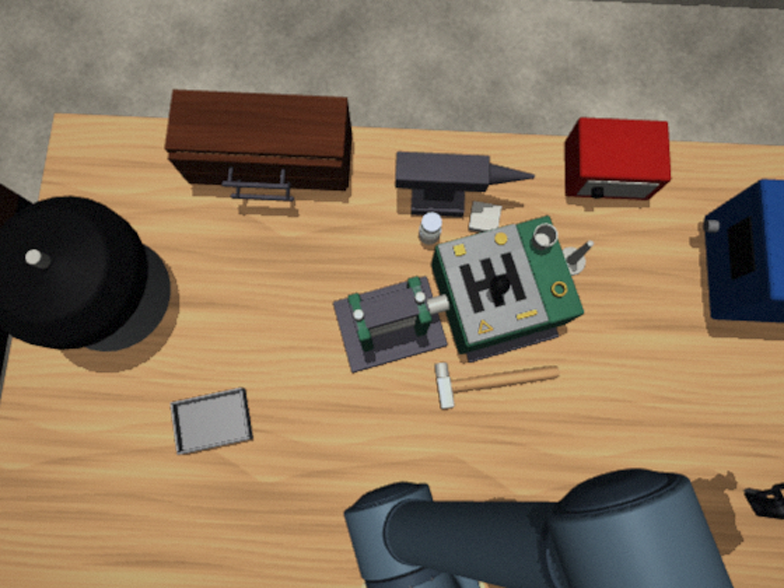

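View pics/side1.png

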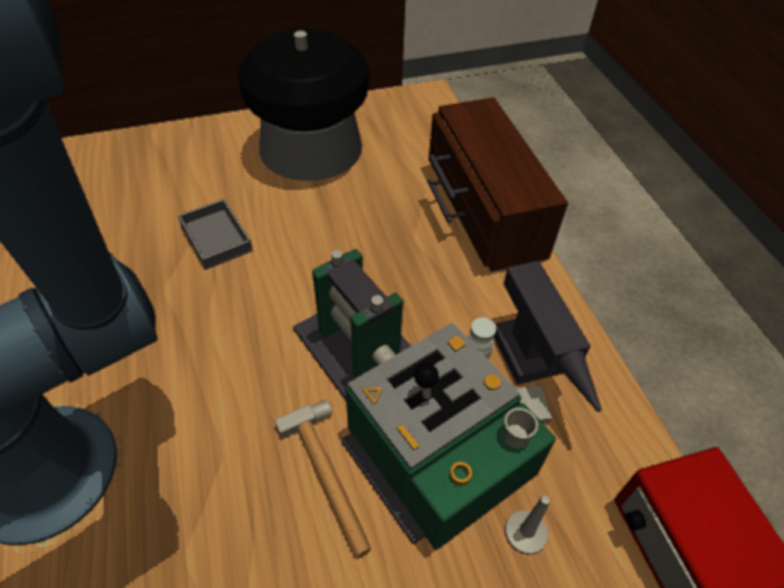

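The bar badge is at top (525,315) and side (408,436), which is the mill's -x, -y corner. The triangle is at top (485,327), the disc at (502,239) and the square at (460,250). The knob is near top (500,287) and side (428,377).

Run:
```python
from h import *
import pickle
a,b=pickle.load(open("ab.pkl","rb"))
seeds={"top":dict(sq=(460,250),disc=(502,239),tri=(485,327),bar=(525,315)),"side":dict(sq=(456,343),disc=(492,382),tri=(373,394),bar=(408,436))}
for n,r in(("top",a),("side",b)):
    hsv=cv2.cvtColor(r["color"],cv2.COLOR_RGB2HSV); m=cv2.inRange(hsv,(12,120,110),(32,255,255))
    pts={}
    for k,(u,v) in seeds[n].items():
        u/=1.4;v/=1.4; w=np.zeros_like(m); w[int(v)-10:int(v)+11,int(u)-13:int(u)+14]=1
        c=max(cv2.findContours(m*w,0,1)[0],key=cv2.contourArea); M=cv2.moments(c)
        pu,pv=M["m10"]/M["m00"],M["m01"]/M["m00"]; pts[k]=onplane(r,pu,pv,.145); print(n,k,M["m00"],pu,pv,pts[k].round(4), cloud(r)[int(pv),int(pu)].round(3))
    c=np.mean([pts[k] for k in pts],0); x=(pts["sq"]+pts["disc"]-pts["tri"]-pts["bar"]); y=pts["sq"]+pts["tri"]-pts["disc"]-pts["bar"]
    print("centre",c,"yaw x",np.degrees(np.arctan2(x[1],x[0])),"yaw y",np.degrees(np.arctan2(-y[0],y[1])),np.linalg.norm(x)/2,np.linalg.norm(y)/2)
    yw=np.arctan2(x[1],x[0]);R=np.array([[np.cos(yw),-np.sin(yw),0],[np.sin(yw),np.cos(yw),0],[0,0,1]])
    P=(cloud(r)-[c[0],c[1],0])@R
    g=cv2.cvtColor(r["color"],cv2.COLOR_RGB2GRAY)
    s=(P[...,2]>.175)&(P[...,2]<.215)&(abs(P[...,0])<.09)&(abs(P[...,1])<.065)&(r["range_z"]>0)
    print("knob cloud",s.sum(),P[s].mean(0),P[s].min(0),P[s].max(0))
    v,u=np.nonzero(s); q=onplane(r,(u.min()+u.max())/2,(v.min()+v.max())/2,.19); print("knob px",u.mean(),v.mean(),"local",(q-[c[0],c[1],0])@R)
```

```text
top sq 38.5 327.86147186147184 178.45887445887445 [ 0.6306 -0.0345  0.145 ] [ 0.631 -0.032  0.147]
top disc 44.0 357.5 170.31439393939394 [ 0.6562 -0.1103  0.145 ] [ 0.657 -0.109  0.144]
top tri 40.5 345.835390946502 233.60905349794237 [ 0.4897 -0.0828  0.145 ] [ 0.492 -0.082  0.139]
top bar 26.0 375.7564102564102 224.40384615384616 [ 0.5167 -0.1574  0.145 ] [ 0.518 -0.156  0.144]
centre [ 0.57330386 -0.09622556  0.145     ] yaw x 18.79686367980124 yaw y 19.278662905287376 0.1480665025147783 0.07963716702093175
knob cloud 157 [-0.0165275   0.00273167  0.20034146] [-0.03137266 -0.01587334  0.18623051] [0.00139501 0.01685347 0.21104953]
knob px 356.54140127388536 202.72611464968153 local [-1.41761255e-02  1.17054446e-04  1.90000000e-01]
side sq 67.0 325.65671641791045 244.52985074626866 [ 0.6324 -0.0372  0.145 ] [ 0.632 -0.036  0.145]
side disc 83.5 351.5548902195609 272.0758483033932 [ 0.6585 -0.1124  0.145 ] [ 0.658 -0.111  0.144]
side tri 80.0 265.8354166666667 280.8333333333333 [ 0.4908 -0.0856  0.145 ] [ 0.491 -0.079  0.137]
side bar 81.5 291.16973415132924 311.59918200409 [ 0.5185 -0.1602  0.145 ] [ 0.519 -0.159  0.144]
centre [ 0.57503331 -0.09885367  0.145     ] yaw x 18.854239800797142 yaw y 19.790100992929357 0.1488074902531523 0.0795966706462373
knob cloud 261 [-0.01922385 -0.00348257  0.19780893] [-0.03222328 -0.01646894  0.1788652 ] [-0.00192057  0.01556458  0.20609731]
knob px 304.3486590038314 268.2681992337165 local [-0.01531341  0.00024676  0.19      ]
```

```bash
cat >> h.py <<'E'
from scipy.spatial.transform import Rotation as Ro
C=np.array([.574,-.0973,0]); YAW=np.radians(19.1); RM=Ro.from_euler("z",YAW).as_matrix()
def st(s=None):
    s=s or manip.sense(); R=Ro.from_quat(np.roll(s["ee_rot"],-1)).as_matrix()
    print("t",s["t"],"local tcp mm",((s["eef_pos"]-C)@RM*1e3).round(1),"F local",(s["force"]@RM).round(2),"w",s["gripper_width"]); print("tool axes in mill (cols)\n",(RM.T@R).round(3)); return s,RM.T@R
def to(x,y,z):
    s=manip.sense(); R=Ro.from_quat(np.roll(s["ee_rot"],-1)).as_matrix()
    print("delta tool",(R.T@(C+RM@np.array([x,y,z])-s["eef_pos"])).round(4))
E
python3 - <<'E'
from h import *
s,R=st()
Rd=np.array([[0,1,0],[0,0,-1.],[-1,0,0]]).T  # placeholder
for z in([1,0,0],[-1,0,0],[0,1,0],[0,-1,0]):
    z=np.array(z,float); y=np.array([0,0,-1.]); T=np.c_[np.cross(y,z),y,z]
    print(z,np.degrees(Ro.from_matrix(R.T@T).as_rotvec()).round(2))
to(-.08,0,.26)
E
```

```text
t 0.1 local tcp mm [-434.6 -289.6  230.4] F local [ 0.27  0.29 -0.1 ] w 0.08509331737807942
tool axes in mill (cols)
 [[-0.991 -0.     0.132]
 [-0.132  0.002 -0.991]
 [-0.    -1.    -0.002]]
[1. 0. 0.] [ 8.000e-02 -8.241e+01 -9.000e-02]
[-1.  0.  0.] [9.000e-02 9.759e+01 8.000e-02]
[0. 1. 0.] [-1.0000e-02 -1.7241e+02 -1.6000e-01]
[ 0. -1.  0.] [ 0.1   7.59 -0.01]
delta tool [-0.3898 -0.029  -0.2403]
```

Request:
{"fn": "play_rows", "kwargs": {
  "rows": [
    {"delta_pos":[0,-0.015,0],"rot":[0,3.8,0],"gripper":-1},
    {"delta_pos":[0,-0.015,0],"rot":[0,3.8,0],"gripper":-1},
    {"delta_pos":[-0.0253,0,-0.0207],"rot":[0,0,0],"gripper":-1},
    {"delta_pos":[-0.0253,0,-0.0207],"rot":[0,0,0],"gripper":-1},
    {"delta_pos":[-0.0253,0,-0.0207],"rot":[0,0,0],"gripper":-1},
    {"delta_pos":[-0.0253,0,-0.0207],"rot":[0,0,0],"gripper":-1},
    {"delta_pos":[-0.0253,0,-0.0207],"rot":[0,0,0],"gripper":-1},
    {"delta_pos":[-0.0253,0,-0.0207],"rot":[0,0,0],"gripper":-1},
    {"delta_pos":[-0.0253,0,-0.0207],"rot":[0,0,0],"gripper":-1},
    {"delta_pos":[-0.0253,0,-0.0207],"rot":[0,0,0],"gripper":-1},
    {"delta_pos":[-0.0253,0,-0.0207],"rot":[0,0,0],"gripper":-1},
    {"delta_pos":[-0.0253,0,-0.0207],"rot":[0,0,0],"gripper":-1},
    {"delta_pos":[-0.0253,0,-0.0207],"rot":[0,0,0],"gripper":-1},
    {"delta_pos":[-0.0253,0,-0.0207],"rot":[0,0,0],"gripper":-1},
    {"delta_pos":[-0.0253,0,-0.0207],"rot":[0,0,0],"gripper":-1},
    {"delta_pos":[-0.0253,0,-0.0207],"rot":[0,0,0],"gripper":-1},
    {"delta_pos":[0,0,0],"rot":[0,0,0],"gripper":-1},
    {"delta_pos":[0,0,0],"rot":[0,0,0],"gripper":-1}
  ]
}}

```text
t: 1.6
eef_pos: [0.4984, -0.1227, 0.2608]
ee_rot: [0.118, -0.119, 0.697, -0.697]
force: [-0.4, -0.6, 1.3]
gripper_width: -0.0001
```

Run:
```python
from h import *
st(); to(-.07,0,.167); save("wrist","w1.png"); save("side","s2.png",(200,180,420,380),3)
```

```text
t 1.6 local tcp mm [-79.7   0.7 260.8] F local [-0.57 -0.48  1.25] w -0.00010355351175060618
tool axes in mill (cols)
 [[-1.    -0.001  0.003]
 [-0.003  0.    -1.   ]
 [ 0.001 -1.    -0.   ]]
delta tool [-0.0098  0.0938  0.0008]
```

View pics/s2.png

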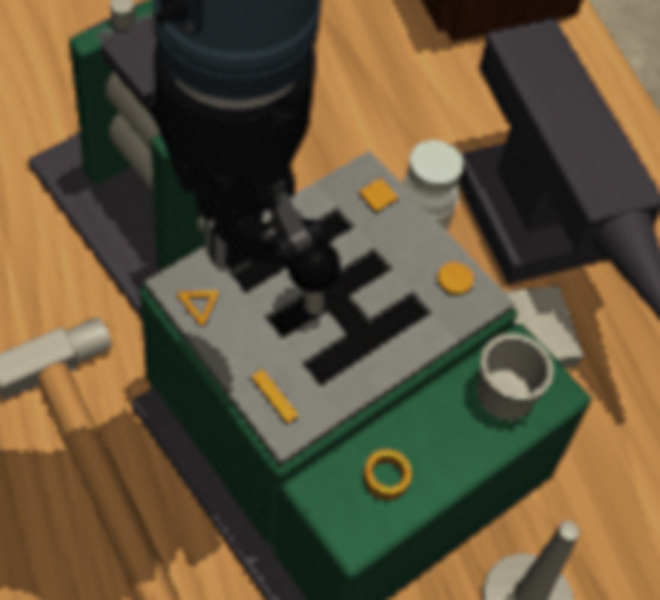

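The crop shows the knob at (315,265) in the middle slot, leaning slightly to -x. The shut fingers are on its -x side. Next I descend there.

Request:
{"fn": "play_rows", "kwargs": {
  "rows": [
    {"delta_pos":[0,0.025,0],"gripper":-1},
    {"delta_pos":[0,0.025,0],"gripper":-1},
    {"delta_pos":[0,0.024,0],"gripper":-1},
    {"delta_pos":[0,0.02,0.001],"gripper":-1},
    {"delta_pos":[-0.015,0,0],"gripper":-1},
    {"delta_pos":[-0.01,0,0],"gripper":-1},
    {"delta_pos":[-0.005,0,0],"gripper":-1},
    {"delta_pos":[-0.005,0,0],"gripper":-1},
    {"delta_pos":[-0.003,0,0],"gripper":-1},
    {"delta_pos":[-0.003,0,0],"gripper":-1},
    {"delta_pos":[-0.003,0,0],"gripper":-1},
    {"delta_pos":[0,0,0],"gripper":-1},
    {"delta_pos":[0,0,0],"gripper":-1}
  ]
}}

```text
$.rows[0]: bad value
```

```bash
cat >> h.py <<'E'
def knob(n="side",zlo=.165,zhi=.215,z=.19):
    r=read_camera(n); P=(cloud(r)-C)@RM; return r,P
E
python3 - <<'E'
from h import *
st(); save("side","s3.png",(250,220,370,320),5)
E
```

```text
t 1.7 local tcp mm [-80.9  -0.7 261. ] F local [-0.82 -0.69 -0.58] w 7.98588064338041e-05
tool axes in mill (cols)
 [[-1.    -0.001 -0.   ]
 [ 0.     0.    -1.   ]
 [ 0.001 -1.    -0.   ]]
```

View pics/s3.png

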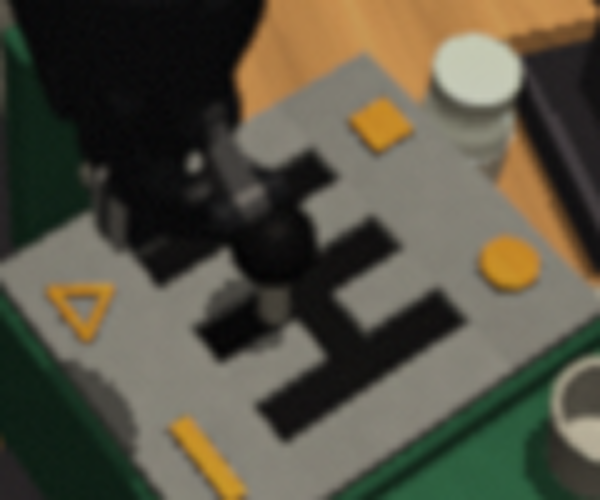

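The call was refused because "rot" is required, so nothing moved and the view is the same as before: knob at (275,245). I'll resend with "rot".

Request:
{"fn": "play_rows", "kwargs": {
  "rows": [
    {"delta_pos":[0,0.025,0],"rot":[0,0,0],"gripper":-1},
    {"delta_pos":[0,0.025,0],"rot":[0,0,0],"gripper":-1},
    {"delta_pos":[0,0.024,0],"rot":[0,0,0],"gripper":-1},
    {"delta_pos":[0,0.02,0],"rot":[0,0,0],"gripper":-1},
    {"delta_pos":[-0.015,0,0],"rot":[0,0,0],"gripper":-1},
    {"delta_pos":[-0.01,0,0],"rot":[0,0,0],"gripper":-1},
    {"delta_pos":[-0.005,0,0],"rot":[0,0,0],"gripper":-1},
    {"delta_pos":[-0.005,0,0],"rot":[0,0,0],"gripper":-1},
    {"delta_pos":[-0.003,0,0],"rot":[0,0,0],"gripper":-1},
    {"delta_pos":[-0.003,0,0],"rot":[0,0,0],"gripper":-1},
    {"delta_pos":[-0.003,0,0],"rot":[0,0,0],"gripper":-1},
    {"delta_pos":[0,0,0],"rot":[0,0,0],"gripper":-1},
    {"delta_pos":[0,0,0],"rot":[0,0,0],"gripper":-1}
  ]
}}

```text
t: 2.83
eef_pos: [0.5399, -0.1099, 0.1675]
ee_rot: [-0.117, 0.117, -0.697, 0.698]
force: [-0.6, -1.4, 0.2]
gripper_width: 0.0002
```

Run:
```python
from h import *
st(); save("side","s4.png",(250,220,370,320),5)
```

```text
t 2.8333 local tcp mm [-36.4  -0.7 167.5] F local [-1.   -1.14  0.19] w 0.00015718730560904812
tool axes in mill (cols)
 [[-1.     0.    -0.   ]
 [ 0.    -0.001 -1.   ]
 [-0.    -1.     0.001]]
```

View pics/s4.png

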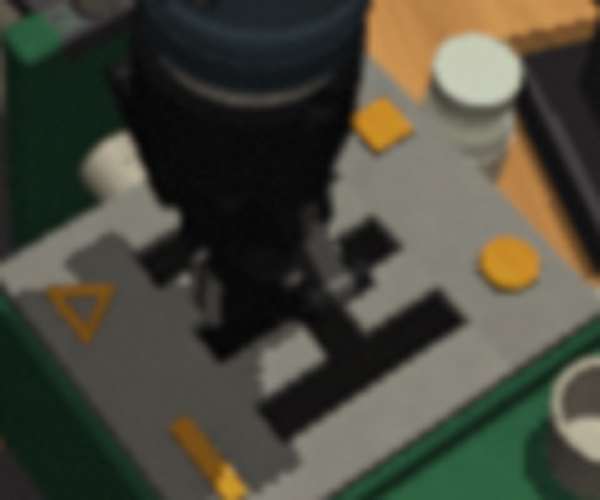

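The gripper hides the knob at about (310,270). I'll push the remaining 8 mm, then back off, lift and measure.

Request:
{"fn": "play_rows", "kwargs": {
  "rows": [
    {"delta_pos":[-0.003,0,0],"rot":[0,0,0],"gripper":-1},
    {"delta_pos":[-0.003,0,0],"rot":[0,0,0],"gripper":-1},
    {"delta_pos":[-0.002,0,0],"rot":[0,0,0],"gripper":-1},
    {"delta_pos":[0,0,0],"rot":[0,0,0],"gripper":-1},
    {"delta_pos":[0,0,0],"rot":[0,0,0],"gripper":-1}
  ]
}}

```text
t: 3.3
eef_pos: [0.5475, -0.1069, 0.1672]
ee_rot: [0.117, -0.117, 0.697, -0.697]
force: [-1.5, -0.3, 1.7]
gripper_width: 0.0002
```

Request:
{"fn": "play_rows", "kwargs": {
  "rows": [
    {"delta_pos":[0.015,0,0],"rot":[0,0,0],"gripper":-1},
    {"delta_pos":[0.03,0,0],"rot":[0,0,0],"gripper":-1},
    {"delta_pos":[0.03,-0.02,0],"rot":[0,0,0],"gripper":-1},
    {"delta_pos":[0.03,-0.025,0],"rot":[0,0,0],"gripper":-1},
    {"delta_pos":[0,0,0],"rot":[0,0,0],"gripper":-1}
  ]
}}

```text
t: 3.72
eef_pos: [0.4461, -0.1426, 0.2161]
ee_rot: [-0.117, 0.116, -0.697, 0.698]
force: [0.5, 1.4, 0.1]
gripper_width: -0.0
```

```bash
cat >> h.py <<'E'
def knob(box=(-.075,.075,-.085,.06)):
    for n in("side","top"):
        r=read_camera(n); P=(cloud(r)-C)@RM; g=r["color"].max(-1)
        s=(P[...,2]>.172)&(P[...,2]<.212)&(P[...,0]>box[0])&(P[...,0]<box[1])&(P[...,1]>box[2])&(P[...,1]<box[3])&(r["range_z"]>0)&(g<90)
        if s.sum()<20: print(n,"few",s.sum()); continue
        Q=P[s]; A=np.c_[2*Q,np.ones(len(Q))]  # sphere centre, fixed radius 17 mm
        from scipy.optimize import least_squares
        o=least_squares(lambda c:np.linalg.norm(Q-c,axis=1)-.017,Q.mean(0)-[0,0,.01],loss="soft_l1",f_scale=.002)
        print(n,s.sum(),"sphere",(o.x*1e3).round(1),"rms mm",np.sqrt(np.mean(o.fun**2))*1e3,"min",Q.min(0).round(3),"max",Q.max(0).round(3))
E
python3 - <<'E'
from h import *
st(); knob(); save("side","s5.png",(250,220,370,320),5)
E
```

```text
t 3.7167 local tcp mm [-135.7   -1.   216.1] F local [0.96 1.16 0.09] w -3.866856414551719e-06
tool axes in mill (cols)
 [[-1.     0.002 -0.003]
 [ 0.003 -0.003 -1.   ]
 [-0.002 -1.     0.003]]
side 257 sphere [ -1.5  -0.8 189.1] rms mm 1.0420552577710605 min [-0.019 -0.018  0.183] max [0.012 0.014 0.208]
top 151 sphere [ -2.3   1.2 190.2] rms mm 1.326104600831501 min [-0.019 -0.012  0.185] max [0.014 0.018 0.211]
```

View pics/s5.png

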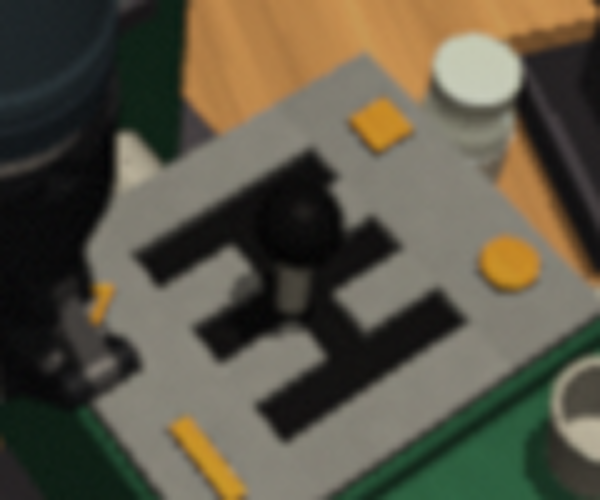

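Knob upright at about (-2, 0) by both views, pixel (300,225), so it lines up with the cross channel. Next I go round to the +y side and push towards -y.

Request:
{"fn": "play_rows", "kwargs": {
  "rows": [
    {"delta_pos":[0,-0.04,0],"rot":[0,0,0],"gripper":-1},
    {"delta_pos":[-0.034,0,-0.011],"rot":[0,0,0],"gripper":-1},
    {"delta_pos":[-0.034,0,-0.012],"rot":[0,0,0],"gripper":-1},
    {"delta_pos":[-0.033,0,-0.012],"rot":[0,0,0],"gripper":-1},
    {"delta_pos":[-0.033,0,-0.012],"rot":[0,0,0],"gripper":-1},
    {"delta_pos":[0,0,0],"rot":[0,0,0],"gripper":-1},
    {"delta_pos":[0,0.03,0],"rot":[0,0,0],"gripper":-1},
    {"delta_pos":[0,0.03,0],"rot":[0,0,0],"gripper":-1},
    {"delta_pos":[0,0.029,0],"rot":[0,0,0],"gripper":-1},
    {"delta_pos":[0,0,0],"rot":[0,0,0],"gripper":-1},
    {"delta_pos":[0,0,0],"rot":[0,0,0],"gripper":-1}
  ]
}}

```text
t: 4.78
eef_pos: [0.5576, -0.0523, 0.161]
ee_rot: [0.116, -0.119, 0.698, -0.696]
force: [0.7, 0.0, 0.2]
gripper_width: -0.0003
```

Run:
```python
from h import *
st()
```

```text
t 4.7833 local tcp mm [ -0.7  47.9 161. ] F local [ 0.71 -0.2   0.25] w -0.0002708204292738389
tool axes in mill (cols)
 [[-1.    -0.005  0.001]
 [-0.001  0.003 -1.   ]
 [ 0.005 -1.    -0.003]]
```

Request:
{"fn": "play_rows", "kwargs": {
  "rows": [
    {"delta_pos":[0,0,0.01],"rot":[0,0,0],"gripper":-1},
    {"delta_pos":[0,0,0.004],"rot":[0,0,0],"gripper":-1},
    {"delta_pos":[0,0,0.004],"rot":[0,0,0],"gripper":-1},
    {"delta_pos":[0,0,0.004],"rot":[0,0,0],"gripper":-1},
    {"delta_pos":[0,0,0.004],"rot":[0,0,0],"gripper":-1},
    {"delta_pos":[0,0,0.004],"rot":[0,0,0],"gripper":-1},
    {"delta_pos":[0,0,0.004],"rot":[0,0,0],"gripper":-1},
    {"delta_pos":[0,0,0.004],"rot":[0,0,0],"gripper":-1},
    {"delta_pos":[0,0,0],"rot":[0,0,0],"gripper":-1}
  ]
}}

```text
t: 5.53
eef_pos: [0.5722, -0.09, 0.1633]
ee_rot: [-0.117, 0.117, -0.697, 0.698]
force: [0.4, 0.8, 0.4]
gripper_width: 0.0001
```

Run:
```python
from h import *
st(); knob((-.04,.04,-.06,-.02))
```

```text
t 5.5333 local tcp mm [  0.7   7.5 163.3] F local [0.68 0.67 0.43] w 5.9939529710508004e-05
tool axes in mill (cols)
 [[-1.     0.    -0.001]
 [ 0.001 -0.001 -1.   ]
 [-0.    -1.     0.001]]
side 174 sphere [ -2.  -23.5 188. ] rms mm 1.1713167045757227 min [-0.019 -0.041  0.179] max [ 0.009 -0.02   0.211]
top few 0
```

Request:
{"fn": "play_rows", "kwargs": {
  "rows": [
    {"delta_pos":[0,0,0.004],"rot":[0,0,0],"gripper":-1},
    {"delta_pos":[0,0,0.004],"rot":[0,0,0],"gripper":-1},
    {"delta_pos":[0,0,0.004],"rot":[0,0,0],"gripper":-1},
    {"delta_pos":[0,0,0.004],"rot":[0,0,0],"gripper":-1},
    {"delta_pos":[0,0,0.004],"rot":[0,0,0],"gripper":-1},
    {"delta_pos":[0,0,0.004],"rot":[0,0,0],"gripper":-1},
    {"delta_pos":[0,0,0.003],"rot":[0,0,0],"gripper":-1},
    {"delta_pos":[0,0,0],"rot":[0,0,0],"gripper":-1}
  ]
}}

```text
t: 6.3
eef_pos: [0.5809, -0.1154, 0.1632]
ee_rot: [-0.117, 0.117, -0.697, 0.698]
force: [0.5, 0.1, -0.1]
gripper_width: 0.0
```

Run:
```python
from h import *
st(); knob((-.04,.04,-.09,-.04))
```

```text
t 6.3 local tcp mm [  0.6 -19.4 163.2] F local [ 0.52 -0.08 -0.12] w 3.578315943072896e-05
tool axes in mill (cols)
 [[-1.    -0.    -0.001]
 [ 0.001 -0.001 -1.   ]
 [ 0.    -1.     0.001]]
side 219 sphere [ -2.  -50.2 182.5] rms mm 2.109446391098776 min [-0.02  -0.067  0.175] max [ 0.01  -0.04   0.212]
top few 0
```

Request:
{"fn": "play_rows", "kwargs": {
  "rows": [
    {"delta_pos":[0,0,0.002],"rot":[0,0,0],"gripper":-1},
    {"delta_pos":[0,0,0.002],"rot":[0,0,0],"gripper":-1},
    {"delta_pos":[0,0,0.001],"rot":[0,0,0],"gripper":-1},
    {"delta_pos":[0,0,0],"rot":[0,0,0],"gripper":-1}
  ]
}}

```text
t: 6.73
eef_pos: [0.5823, -0.1194, 0.1632]
ee_rot: [0.117, -0.117, 0.697, -0.697]
force: [1.2, 2.0, -0.8]
gripper_width: 0.0003
```

Run:
```python
from h import *
st(); knob((-.04,.04,-.09,-.04))
```

```text
t 6.7333 local tcp mm [  0.6 -23.6 163.2] F local [ 1.75  1.51 -0.75] w 0.00031005751254653465
tool axes in mill (cols)
 [[-1. -0. -0.]
 [ 0.  0. -1.]
 [ 0. -1. -0.]]
side 223 sphere [ -1.9 -54.3 181. ] rms mm 1.9566995742763695 min [-0.019 -0.072  0.174] max [ 0.011 -0.041  0.211]
top few 0
```

Knob is at the cross stop (y = -54). Next I retreat and go over to its +x side.

Request:
{"fn": "play_rows", "kwargs": {
  "rows": [
    {"delta_pos":[0,0,-0.015],"rot":[0,0,0],"gripper":-1},
    {"delta_pos":[0,-0.03,0],"rot":[0,0,0],"gripper":-1},
    {"delta_pos":[0,-0.03,0],"rot":[0,0,0],"gripper":-1},
    {"delta_pos":[0,-0.03,0],"rot":[0,0,0],"gripper":-1},
    {"delta_pos":[-0.025,0,0.022],"rot":[0,0,0],"gripper":-1},
    {"delta_pos":[-0.025,0,0.023],"rot":[0,0,0],"gripper":-1},
    {"delta_pos":[0,0,0],"rot":[0,0,0],"gripper":-1},
    {"delta_pos":[0,0.03,0],"rot":[0,0,0],"gripper":-1},
    {"delta_pos":[0,0.03,0],"rot":[0,0,0],"gripper":-1},
    {"delta_pos":[0,0.028,0],"rot":[0,0,0],"gripper":-1},
    {"delta_pos":[0,0,0],"rot":[0,0,0],"gripper":-1},
    {"delta_pos":[0,0,0],"rot":[0,0,0],"gripper":-1}
  ]
}}

```text
t: 7.83
eef_pos: [0.6374, -0.1303, 0.164]
ee_rot: [0.116, -0.119, 0.698, -0.697]
force: [0.3, 0.2, 0.9]
gripper_width: 0.0001
```

Run:
```python
from h import *
st(); knob((-.04,.04,-.09,-.03)); save("side","s6.png",(250,220,400,345),5)
```

```text
t 7.8333 local tcp mm [ 49.1 -51.9 164. ] F local [0.4  0.1  0.89] w 8.883003149664305e-05
tool axes in mill (cols)
 [[-1.    -0.004  0.   ]
 [-0.     0.002 -1.   ]
 [ 0.004 -1.    -0.002]]
side 365 sphere [  2.6 -54.5 183. ] rms mm 11.725214209256354 min [-0.02  -0.083  0.173] max [ 0.04  -0.038  0.212]
top few 0
```

View pics/s6.png

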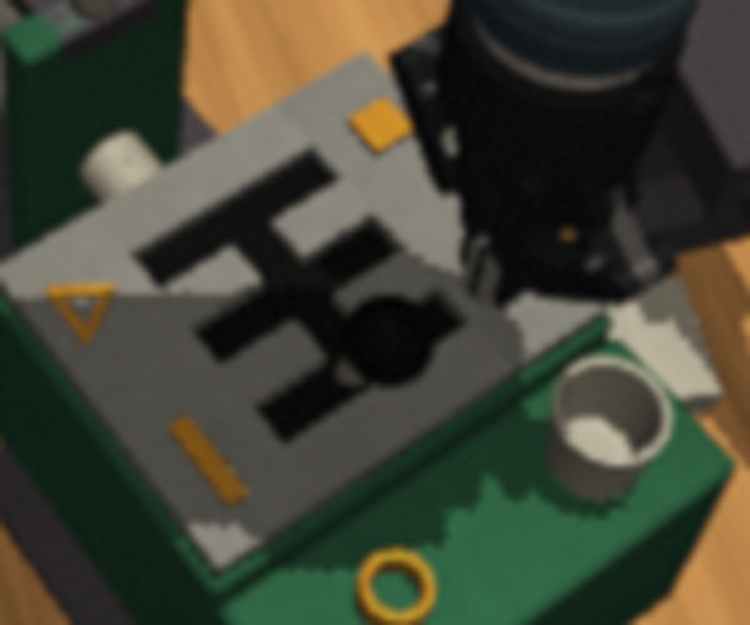

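Knob at (388,340) stands in the bar-side slot line. The fingers are on its +x side, clear of the cup. Now I push towards -x.

Request:
{"fn": "play_rows", "kwargs": {
  "rows": [
    {"delta_pos":[0.01,0,0],"rot":[0,0,0],"gripper":-1},
    {"delta_pos":[0.007,0,0],"rot":[0,0,0],"gripper":-1},
    {"delta_pos":[0.004,0,0.001],"rot":[0,0,0],"gripper":-1},
    {"delta_pos":[0.004,0,0],"rot":[0,0,0],"gripper":-1},
    {"delta_pos":[0.004,0,0],"rot":[0,0,0],"gripper":-1},
    {"delta_pos":[0.004,0,0],"rot":[0,0,0],"gripper":-1},
    {"delta_pos":[0.004,0,0],"rot":[0,0,0],"gripper":-1},
    {"delta_pos":[0.004,0,0],"rot":[0,0,0],"gripper":-1},
    {"delta_pos":[0.004,0,0],"rot":[0,0,0],"gripper":-1},
    {"delta_pos":[0,0,0],"rot":[0,0,0],"gripper":-1}
  ]
}}

```text
t: 8.82
eef_pos: [0.5964, -0.1473, 0.1653]
ee_rot: [-0.117, 0.117, -0.697, 0.697]
force: [1.4, -0.2, 0.4]
gripper_width: 0.0001
```

Run:
```python
from h import *
st(); knob((-.08,-.01,-.09,-.03))
```

```text
t 8.8167 local tcp mm [  4.8 -54.6 165.3] F local [ 1.31 -0.65  0.4 ] w 0.00012495384593417302
tool axes in mill (cols)
 [[-1.    -0.001 -0.001]
 [ 0.001 -0.    -1.   ]
 [ 0.001 -1.     0.   ]]
side 274 sphere [-22.8 -54.  179.3] rms mm 0.9001239693540497 min [-0.04  -0.071  0.174] max [-0.011 -0.038  0.199]
top 44 sphere [-23.7 -51.9 180.8] rms mm 1.2421581532400388 min [-0.032 -0.052  0.177] max [-0.011 -0.035  0.197]
```

Moving as planned: knob x = -23, offset 28 mm. Another 21 mm, then gently.

Request:
{"fn": "play_rows", "kwargs": {
  "rows": [
    {"delta_pos":[0.004,0,0],"rot":[0,0,0],"gripper":-1},
    {"delta_pos":[0.004,0,0],"rot":[0,0,0],"gripper":-1},
    {"delta_pos":[0.004,0,0],"rot":[0,0,0],"gripper":-1},
    {"delta_pos":[0.004,0,0],"rot":[0,0,0],"gripper":-1},
    {"delta_pos":[0.004,0,0],"rot":[0,0,0],"gripper":-1},
    {"delta_pos":[0.002,0,0],"rot":[0,0,0],"gripper":-1},
    {"delta_pos":[0,0,0],"rot":[0,0,0],"gripper":-1},
    {"delta_pos":[0,0,0],"rot":[0,0,0],"gripper":-1}
  ]
}}

```text
t: 9.58
eef_pos: [0.576, -0.1543, 0.1654]
ee_rot: [-0.117, 0.117, -0.697, 0.697]
force: [0.7, -0.1, -1.3]
gripper_width: 0.0
```

Run:
```python
from h import *
st(); knob((-.08,-.033,-.09,-.03))
```

```text
t 9.5833 local tcp mm [-16.8 -54.5 165.4] F local [ 0.65 -0.34 -1.26] w 4.025775829060351e-05
tool axes in mill (cols)
 [[-1. -0. -0.]
 [ 0. -0. -1.]
 [ 0. -1.  0.]]
side 269 sphere [-45.  -52.4 174.6] rms mm 1.0583604061462086 min [-0.062 -0.069  0.172] max [-0.033 -0.038  0.193]
top 78 sphere [-45.7 -50.5 176.3] rms mm 1.3237153228106555 min [-0.058 -0.058  0.174] max [-0.034 -0.033  0.195]
```

Request:
{"fn": "play_rows", "kwargs": {
  "rows": [
    {"delta_pos":[0.002,0,0],"rot":[0,0,0],"gripper":-1},
    {"delta_pos":[0,0,0],"rot":[0,0,0],"gripper":-1},
    {"delta_pos":[0,0,0],"rot":[0,0,0],"gripper":-1}
  ]
}}

```text
t: 9.93
eef_pos: [0.5746, -0.1548, 0.1653]
ee_rot: [-0.117, 0.117, -0.697, 0.697]
force: [1.6, 0.8, -0.7]
gripper_width: 0.0004
```

Run:
```python
from h import *
st(); knob((-.08,-.033,-.09,-.03))
```

```text
t 9.9333 local tcp mm [-18.2 -54.5 165.3] F local [ 1.77  0.24 -0.71] w 0.00036248040200029464
tool axes in mill (cols)
 [[-1.  0. -0.]
 [ 0. -0. -1.]
 [-0. -1.  0.]]
side 273 sphere [-46.  -52.1 174.5] rms mm 2.166993980542579 min [-0.063 -0.069  0.172] max [-0.033 -0.038  0.212]
top 85 sphere [-46.8 -50.6 175.5] rms mm 1.6369469515159427 min [-0.06  -0.059  0.173] max [-0.033 -0.033  0.195]
```

Request:
{"fn": "play_rows", "kwargs": {
  "rows": [
    {"delta_pos":[0.0015,0,0],"rot":[0,0,0],"gripper":-1},
    {"delta_pos":[0,0,0],"rot":[0,0,0],"gripper":-1},
    {"delta_pos":[0,0,0],"rot":[0,0,0],"gripper":-1}
  ]
}}

```text
t: 10.28
eef_pos: [0.5734, -0.1552, 0.1653]
ee_rot: [0.118, -0.117, 0.697, -0.697]
force: [3.1, 0.4, -2.5]
gripper_width: -0.0001
```

Request:
{"fn": "play_rows", "kwargs": {
  "rows": [
    {"delta_pos":[0.0015,0,0],"rot":[0,0,0],"gripper":-1},
    {"delta_pos":[0,0,0],"rot":[0,0,0],"gripper":-1},
    {"delta_pos":[0,0,0],"rot":[0,0,0],"gripper":-1}
  ]
}}

```text
t: 10.53
eef_pos: [0.5724, -0.1555, 0.1652]
ee_rot: [0.118, -0.117, 0.698, -0.697]
force: [5.2, 2.3, -5.7]
gripper_width: -0.0
```

Run:
```python
from h import *
st(); knob((-.08,-.033,-.09,-.03))
```

```text
t 10.5333 local tcp mm [-20.5 -54.4 165.2] F local [ 5.71  0.48 -5.66] w -5.786923879751014e-06
tool axes in mill (cols)
 [[-1.     0.002  0.   ]
 [-0.     0.    -1.   ]
 [-0.002 -1.    -0.   ]]
side 292 sphere [-46.  -52.4 174.8] rms mm 5.343919570844064 min [-0.064 -0.083  0.172] max [-0.033 -0.039  0.212]
top 101 sphere [-47.  -50.2 175.6] rms mm 1.2878844676694994 min [-0.062 -0.06   0.172] max [-0.033 -0.033  0.196]
```

Request:
{"fn": "play_rows", "kwargs": {
  "rows": [
    {"delta_pos":[0.002,0,0],"rot":[0,0,0],"gripper":-1},
    {"delta_pos":[0,0,0],"rot":[0,0,0],"gripper":-1},
    {"delta_pos":[0,0,0],"rot":[0,0,0],"gripper":-1}
  ]
}}

```text
t: 10.88
eef_pos: [0.5718, -0.1556, 0.1652]
ee_rot: [0.119, -0.116, 0.698, -0.697]
force: [10.0, 4.7, -6.8]
gripper_width: -0.0001
```

Run:
```python
from h import *
st()
```

```text
t 10.8833 local tcp mm [-21.1 -54.4 165.2] F local [11.02  1.13 -6.84] w -5.781717310432212e-05
tool axes in mill (cols)
 [[-1.     0.005  0.001]
 [-0.001  0.001 -1.   ]
 [-0.005 -1.    -0.001]]
```

That is a firm stop: 11 N, and 2 mm commanded moved it only 0.6 mm. Retreat the way I came, then up.

Request:
{"fn": "play_rows", "kwargs": {
  "rows": [
    {"delta_pos":[-0.005,0,0],"rot":[0,0,0],"gripper":-1},
    {"delta_pos":[-0.02,0,0],"rot":[0,0,0],"gripper":-1},
    {"delta_pos":[-0.02,0,0],"rot":[0,0,0],"gripper":-1},
    {"delta_pos":[0,-0.03,0],"rot":[0,0,0],"gripper":-1},
    {"delta_pos":[0,-0.035,0],"rot":[0,0,0],"gripper":-1},
    {"delta_pos":[0,-0.035,0],"rot":[0,0,0],"gripper":-1},
    {"delta_pos":[-0.035,-0.01,0],"rot":[0,0,0],"gripper":-1},
    {"delta_pos":[-0.03,0,0],"rot":[0,0,0],"gripper":-1},
    {"delta_pos":[0,0,0],"rot":[0,0,0],"gripper":-1},
    {"delta_pos":[0,0,0],"rot":[0,0,0],"gripper":-1}
  ]
}}

```text
t: 11.72
eef_pos: [0.674, -0.1205, 0.2738]
ee_rot: [-0.117, 0.119, -0.697, 0.697]
force: [-1.3, -0.1, -0.7]
gripper_width: 0.0001
```

Run:
```python
from h import *
st(); knob((-.08,.0,-.09,-.03)); save("side","s7.png",(230,200,420,350),4)
```

```text
t 11.7167 local tcp mm [ 86.9 -54.7 273.8] F local [-1.3   0.31 -0.7 ] w 0.00013277154869838087
tool axes in mill (cols)
 [[-1.    -0.003  0.001]
 [-0.001 -0.    -1.   ]
 [ 0.003 -1.     0.   ]]
side 276 sphere [-46.4 -52.2 174.4] rms mm 0.9325576300613871 min [-0.063 -0.069  0.172] max [-0.031 -0.038  0.195]
top few 0
```

View pics/s7.png

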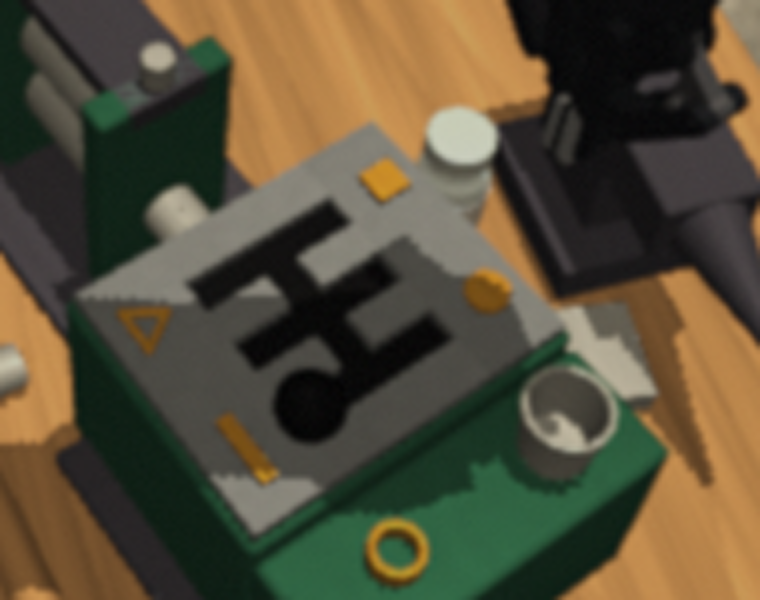

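Knob at (310,405), home beside the bar badge at (245,445). The cup, ring and jar are undisturbed and the robot is clear.

```bash
python3 -c "
from h import *
sign_off()"
```

```text
the job is handed in; nothing more can be done
```

The selector lever is home in the bar badge's slot (the mill's -x, -y corner) and the job is handed in, at about 12 s on the robot's clock. I used shut fingertips and only pushed. The lever went from the middle slot to the cross channel, along it to the -y stop, then into the slot until it met a firm stop at 11 N.

**Knob position:** the last check after retreating put the knob at about (-46, -52, 174) mm from the gate's centre. Home is expected at (-48, -53, 176), so it agrees within the 2 mm calibration error. That reading is from the side camera only, because the top camera's view of the knob was blocked.

**Loose things:** in the last side picture the cup, ring and jar looked undisturbed. The hammer, block, mandrel and tray were partly or wholly outside that crop, so I did not recheck them, but the arm did not go down near them.

**Disagreements:** one move call was refused for leaving out "rot", and nothing moved. During the final push the fingers also felt about 7 N downward, which I put down to friction on the ball.

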